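Drive the seized hinge pin out of a jigger-arm bracket

TASK

The hinge pin of the potter's jigger arm has seized in its bracket. Take the drift punch from the wooden tool block, feel its tip into the hole of the guide plate on top of the bracket and press the headed pin down with it until it drops out into the round dish below, never bearing on pin or bracket with more than 40 N; then stand the punch back in its own hole in the block, fully home and let go. Leave the clay vases and the mallet where they are.

Things in the scene. Friction and masses are not known exactly. Their poses are not given: they have to be found in the camera images.
- punch_mid (a point): Drift punch, loose steel, 155 mm long, 0.2 kg, point down in the tool block. Point: middle of its square shank (16 x 16 mm, 92 mm long); z up along the punch, x and y square to the shank's faces. 15 mm round head on top. Below the shank a flat shoulder, then a round tip of 7 mm diameter, 58 mm long with a small step at its end: its end is 104 mm below this point.
- block: Fixed wooden tool block, 56 (x) x 150 (y) x 70 mm high; origin at the centre of its underside. Two fixed round tool handles, 14 and 18 mm thick, stand in it 60 and 100 mm from the punch's hole along +y and reach 75 mm above its top, so take the punch with the fingers closing roughly along the block's x.
- block_hole (a point): Mouth of the punch's hole in the block's flat top: 11 mm diameter, vertical, 70 mm deep (to the table), 50 mm from the block's middle towards -y. With the punch home, its shoulder rests on the block's top and the middle of its shank is 46 mm above this point.
- bracket: Fixed steel hinge bracket; origin at the centre below its foot plate. Lug 52 x 52 mm, 117 mm high, with a flat dark square guide plate, turned any way, on it, 125 mm in all; a grey column on its +y side is no higher than the lug; a wooden arm reaches 150 mm out on the -x side, 115 mm above the table. The foot carries the dish.
- bore_mouth (a point): Centre of the bore at the height of the guide plate's upper face, 125 mm above the table. The clamped plate (40 x 40 x 8 mm, eccentric) has one hole, 9 mm diameter with a 1 mm chamfer, whose centre is always 4 mm from this point, but in an unmeasured direction: find it by feel or sight. The bore below is 17 mm wide; once the pin's upper end is pressed 35 mm under this point, the pin falls free.
- pin_mid (a point): Seized steel hinge pin in the bore, loose but gripped by a hidden spring shoe: 35 mm long, 17 mm diameter, 20 mm head at its lower end just under the lug. Point: half-way along it, z along it; its flat upper end is 17.5 mm above this point, at the start 13 to 16 mm below the guide plate's top. It slides down only, against dry friction of roughly 7 to 20 N that varies from time to time.
- dish_floor (a point): Centre of the inner floor of the round aluminium dish on the bracket's foot, straight below the bore: 11 mm above the table, inner radius about 32 mm, rim 28 mm above the table. The pin falls into it.
- vase_a: Unfired clay vase, bystander, 72 mm wide, 150 mm high, on a plywood board 15 mm thick. Origin at the centre of its foot, z up.
- vase_b: Second vase, the same, beside the first on the board.
- mallet: Mallet with a wooden handle lying on the table, bystander. Origin on its underside.
Mind the look-alikes: they are no part of the job. Of the things shaped like the part that bears punch_mid, the dark steel one is meant. Of the things that look like the block, the larger one is meant.

How it is judged:
By the outcome, as a careful person would: the job done as asked, in the order asked, and still so for the second after the job is handed in, with the robot touching nothing.
It also fails if it takes over 72 s, if anything falls off the work surface, if the arm or the gripper's body presses on something with over 40 N, if the wrist force passes 120 N, or if a joint passes its speed limit or range.

ROBOT

A 6-joint arm with a two-finger parallel gripper is mounted at the origin on the work surface. World frame = base frame: x ahead of the robot, y to its left, z up, the work surface at z = 0. Lengths are in m, angles in rad, forces in N, time in s.
With the tool pointing down it reaches from about 0.35 to 0.85 m from the base axis. Payload 8.1 kg.
Tool frame: the origin (TCP) lies midway between the tips of the shut fingers; the grasp point (between the pads) lies 19 mm behind it; z points along the fingers, y is the direction in which the jaws open and shut (so a half turn about z gives the same grasp; the last joint's range is limited). The gripper opens to 93 mm and grips with 3 to 60 N. Pads are 15 mm wide; open, the fingers measure 128 mm over their backs; the gripper's body (75 mm by 188 mm) begins 65 mm behind the grasp point.
Start: joints at [-1.397, 0.13, 1.488, -0, 1.523, -0.085], TCP at [0.154, -0.58, 0.219] pointing down, gripper open.
Joint ranges: [-2.96, 2.96], [-0.89, 2.26], [0.02, 2.5], [-1.34, 4.48], [0, 2.73], [-2.66, 2.66]. Speed limits (rad/s): [2.39, 2.39, 2.79, 3.14, 3.14, 3.14].

INTERFACE

Orientations are given as a rotation vector (axis times angle).
In Python, from plant import robot, optics, ticket gives the robot as it stands.
- The arm moves only by the tool send_rows, never from a script. Its argument "targets" is a list of rows, each a list of 3 entries, a list of its own where there are three numbers: the opening, from -1 (shut) to 1 (fully open), then the shift along the tool's x, y, z in mm, then the turn about the tool's z in rad. A call has 1 to 12 rows; each row shifts and turns the commanded pose from where the row before left it, along the tool's axes as they then stand; what a row does not reach is not made up. A row lasts 1/10 s, in which the tool goes at most 50 mm and 8.59 degrees, less where a joint would pass 70% of its speed; a pose out of reach is approached as far as the arm can. A call with a gripper value outside its range is refused whole. The fingers move at their own pace and stop on an object; "newtons" is the grip in N (left out, the last holds). Time passes only in rows, so rows that do not move let the fingers close. It gives the time, the measured TCP pose, the force and the opening at its end, in the units of the state.
- robot.read_state(): the state, without advancing time (a new reading comes with each control period).
- optics.read_camera(name): name is "side" or "top"; returns a dict with "color" (384x512x3 uint8, red, green, blue), "K" (3x3 intrinsics, pixels), "position" and "orientation" of the camera in the world. Camera axes: x right, y up, looking along -z (the intrinsics and any distortion apply to the point x, -y, -z); pixel columns grow to the right and rows downward; lengths in m; the calibration is good to about 2 mm. A picture is of the moment at which its call begins. There is no depth.
- ticket.close_job(): hands the job in, once; it reports no verdict.
Trained networks look in the newest picture that a camera, given by its name, has taken for a name from the list of things; names that differ only in an ending like _2 or _b are one class to them, and where a whole thing is asked for, a point or a joint stands for the part that bears it (a point fixed in the world has none). Each returns a list of dicts, best first, with "confidence" (0 to 1); they miss things now and then, are a little off and sometimes report something else, mostly with a low value. They report only what shows in the picture. A call takes as long as a camera call. They do not tell look-alikes from the thing itself.
- optics.cut_out(camera, name): "region" (384x512 bool, what is visible of it) and "point" ([column, row] in pixels, amid what is visible of it).
The state is a dict: "t": time; "q": joint angles; "dq": joint speeds; "joint_torque": joint torques, N m; "tool_pos": TCP position; "orientation": TCP orientation; "force": force on the tool from outside, world axes, zero at the start; "wrist_torque": the same for the moment, N m; "opening": finger opening in m.
Only numpy, scipy, OpenCV 4.12 (cv2) and the standard library are available. Lean on these libraries where they do the work, as an engineer would, in place of code of your own. Each camera call takes 0.05 s, during which the arm holds its last target.

## Working session

There is one attempt and no reset: what is moved stays moved. The work goes in short steps, Python scripts to look and compute and a tool call to move; the robot and the scene stay as the last step left them, time stands still between calls to the robot, and variables do not carry over. Pictures are saved under pics/ and viewed, and the job is handed in when it is done.

Besides the shell and the picture viewer there is one more tool, called after ">>>" as name([rows], argument=value, ...), one row to a line, values as JSON. send_rows: Moves the arm, as the interface text tells. Its arguments: {"type":"object","properties":{"targets":{"type":"array","items":{"type":"array"}},"newtons":{"type":"number"}},"required":["targets"]}

```bash
mkdir -p pics; ls; cat > h.py <<'E'
import numpy as np, cv2
from plant import robot, optics, ticket
from scipy.spatial.transform import Rotation as R
def cam(n,save=None):
    c=optics.read_camera(n)
    if save: cv2.imwrite('pics/'+save,c['color'][:,:,::-1])
    return c
def Rm(c):
    o=np.array(c['orientation'],float)
    return o if o.shape==(3,3) else R.from_rotvec(o).as_matrix() if o.size==3 else R.from_quat(o).as_matrix()
def proj(c,P):
    P=np.atleast_2d(P).astype(float); p=(P-c['position'])@Rm(c)
    p=p*[1,-1,-1]; u=p@np.array(c['K']).T
    return u[:,:2]/u[:,2:]
def ray(c,uv):
    d=np.linalg.inv(c['K'])@[uv[0],uv[1],1]; d=Rm(c)@(d*[1,-1,-1]); return np.array(c['position']),d/np.linalg.norm(d)
def onz(c,uv,z):
    o,d=ray(c,uv); return o+d*(z-o[2])/d[2]
def tri(c1,u1,c2,u2):
    o1,d1=ray(c1,u1);o2,d2=ray(c2,u2)
    A=np.stack([d1,-d2],1); s=np.linalg.lstsq(A,o2-o1,rcond=None)[0]
    a=o1+d1*s[0];b=o2+d2*s[1]; return (a+b)/2,np.linalg.norm(a-b)
E
python3 - <<'E'
from h import *
s=robot.read_state(); print({k:np.round(v,3) for k,v in s.items()})
for n in('side','top'):
    c=cam(n,n+'0.png'); print(n,c.keys(),c['K'],c['position'],c['orientation'])
    for k in('punch_mid','block','block_hole','bracket','bore_mouth','pin_mid','dish_floor','vase_a','mallet'):
        for r in optics.cut_out(n,k): print(n,k,round(r['confidence'],2),np.round(r['point']),r['region'].sum())
E
```

```text
pics
{'t': np.float64(0.0), 'q': array([-1.397,  0.131,  1.489, -0.   ,  1.523, -0.085]), 'dq': array([-0.001, -0.001,  0.   , -0.   , -0.   , -0.001]), 'joint_torque': array([ 2.0000e-03, -5.5984e+01, -4.9175e+01,  7.7000e-02,  3.6000e-02,
       -0.0000e+00]), 'tool_pos': array([ 0.153, -0.579,  0.218]), 'orientation': array([-3.113, -0.405,  0.   ]), 'force': array([0.06 , 0.998, 0.634]), 'wrist_torque': array([-0.005,  0.015,  0.029]), 'opening': np.float64(0.093)}
side dict_keys(['color', 'K', 'position', 'orientation']) [[366.63764418   0.         252.14859629]
 [  0.         366.63764418 193.19451479]
 [  0.           0.           1.        ]] [ 0.49245572 -0.71964014  0.90465905] [ 0.71811382 -0.01624391 -0.05879693]
side punch_mid 0.68 [286. 299.] 180
side punch_mid 0.57 [258. 264.] 177
side punch_mid 0.49 [209. 351.] 1601
side block 0.84 [206. 282.] 945
side block 0.59 [251. 264.] 1251
side block 0.33 [261. 268.] 143
side block_hole 0.95 [205. 281.] 925
side block_hole 0.58 [252. 265.] 1197
side bracket 0.71 [249. 172.] 1919
side bore_mouth 0.91 [248. 172.] 1959
side dish_f
[... 361 characters left out ...]
575414]
 [  0.           0.           1.        ]] [ 0.36993989 -0.04817254  1.31691524] [ 0.12955295 -0.0841907  -1.5820481 ]
top punch_mid 0.65 [338. 190.] 47
top punch_mid 0.27 [315. 194.] 857
top punch_mid 0.2 [211. 196.] 1960
top block 0.89 [327. 236.] 542
top block 0.81 [315. 195.] 873
top block 0.52 [208. 203.] 1872
top block_hole 0.9 [331. 237.] 479
top block_hole 0.59 [212. 200.] 1954
top block_hole 0.58 [317. 192.] 976
top bracket 0.89 [208. 197.] 1851
top bore_mouth 0.69 [210. 200.] 1988
top pin_mid 0.7 [316. 195.] 914
top dish_floor 0.91 [212. 203.] 1874
top vase_a 0.94 [126. 153.] 816
top vase_a 0.62 [316. 193.] 935
top vase_a 0.59 [123. 194.] 713
top mallet 0.64 [385. 234.] 740
```

```bash
python3 - <<'E'
import cv2
s=cv2.imread('pics/side0.png');t=cv2.imread('pics/top0.png')
cv2.imwrite('pics/s1.png',cv2.resize(s[70:370,150:390],None,fx=2.5,fy=2,interpolation=2) if 0 else cv2.resize(s[80:380,150:400],(500*1,600),interpolation=2))
cv2.imwrite('pics/t1.png',cv2.resize(t[110:290,90:420],(800,436),interpolation=2))
E
```

```text
(no output)
```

View pics/side0.png

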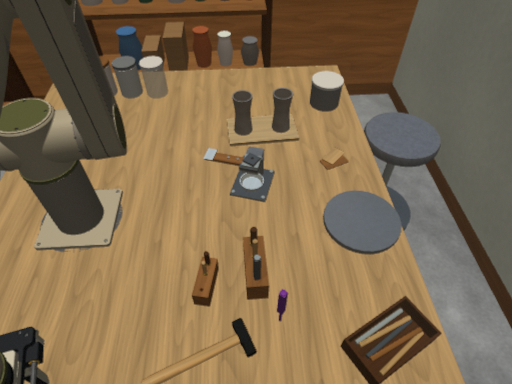

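View pics/s1.png

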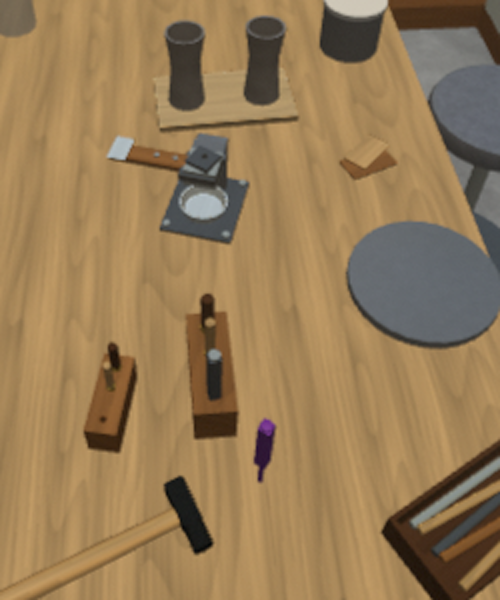

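View pics/t1.png

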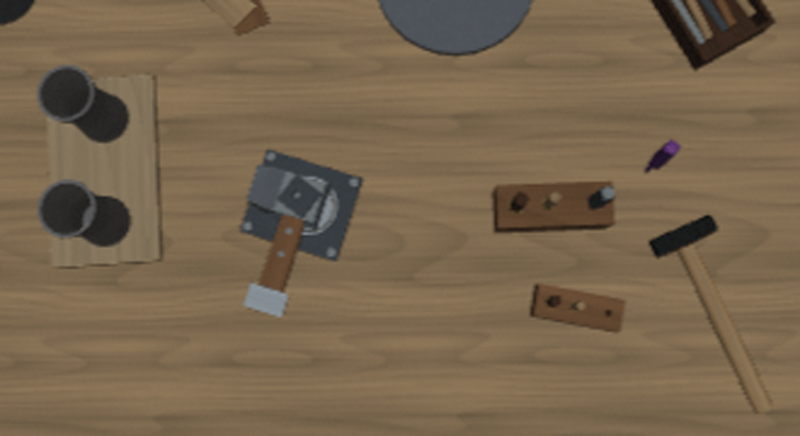

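```bash
python3 - <<'E'
import cv2,numpy as np
s=cv2.imread('pics/side0.png');t=cv2.imread('pics/top0.png')
a=cv2.resize(s[220:305,220:300],None,fx=7,fy=7,interpolation=2); b=cv2.resize(s[140:205,200:285],None,fx=7,fy=7,interpolation=2)
c=cv2.resize(t[165:225,185:250],None,fx=9,fy=9,interpolation=2); d=cv2.resize(t[170:220,285:355],None,fx=9,fy=9,interpolation=2)
for n,i in zip('abcd',(a,b,c,d)): cv2.imwrite(f'pics/z{n}.png',np.clip(i*1.5,0,255).astype(np.uint8))
E
```

```text
(no output)
```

View pics/za.png

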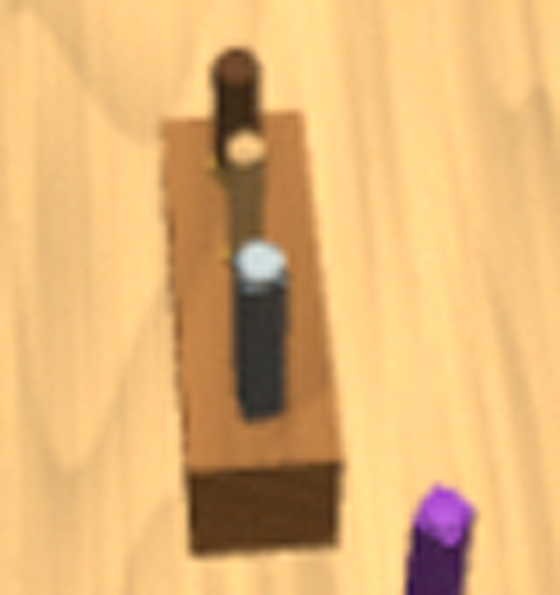

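View pics/zb.png

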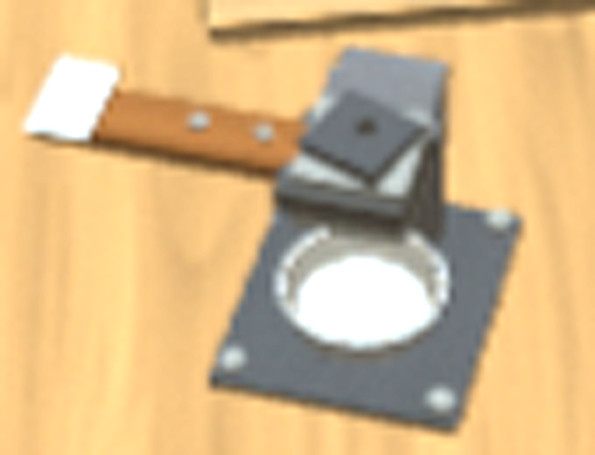

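View pics/zc.png

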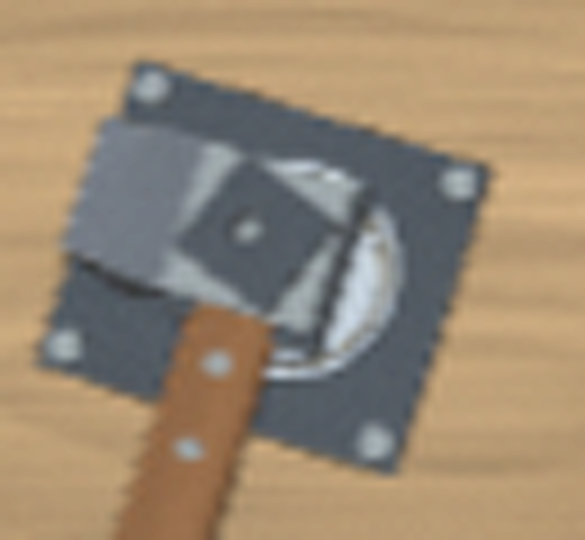

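View pics/zd.png

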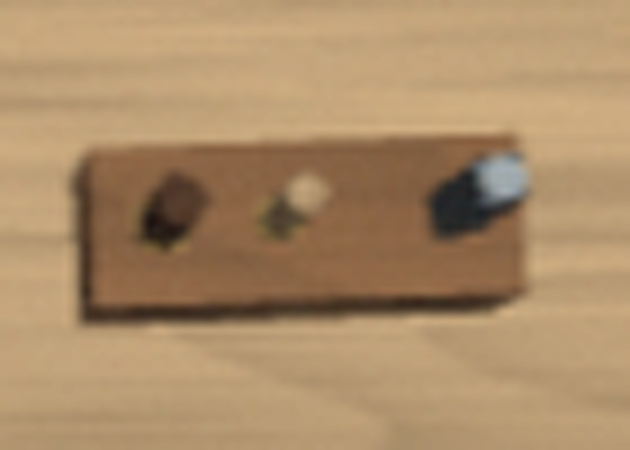

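```bash
cat > m.py <<'E'
from h import *
import pickle
S=cam('side');T=cam('top'); pickle.dump((S,T),open('cams.pkl','wb'))
f=lambda p,o,k:(np.array(p)+.5)/k-.5+o
t=lambda p:f(p,[285,170],9); s=lambda p:f(p,[220,220],7)
tc=[t(p) for p in [(92,152),(518,135),(522,292),(92,308)]]
sc=[s(p) for p in [(163,120),(340,460),(190,468),(302,113)]]
print('top corners',*[onz(T,p,.07).round(4) for p in tc])
print('side corners',*[onz(S,p,.07).round(4) for p in sc])
print('tctr',np.mean([onz(T,p,.07) for p in tc],0),'sctr',np.mean([onz(S,p,.07) for p in sc],0))
print('head',tri(T,t((503,178)),S,s((261,262))),onz(T,t((503,178)),.167),onz(S,s((261,262)),.167))
hs=f((366,127),[200,140],7);ht=f((247,230),[185,165],9)
print('hole',tri(T,ht,S,hs),onz(T,ht,.125),onz(S,hs,.125))
# plate corners
pt=[f(p,[185,165],9) for p in [(248,157),(341,229),(267,311),(176,240)]]
ps=[f(p,[200,140],7) for p in [(349,90),(428,130),(378,185),(302,143)]]
A=np.array([onz(T,p,.125) for p in pt]);B=np.array([onz(S,p,.125) for p in ps]);print('plate',A.round(4),A.mean(0),B.round(4),B.mean(0))
# foot corners z~? 
ft=[f(p,[185,165],9) for p in [(137,62),(490,165),(397,472),(38,365)]]
fs=[f(p,[200,140],7) for p in [(521,215),(457,430),(212,384)]]
for z in (.008,):
  A=np.array([onz(T,p,z) for p in ft]);print('foot',A.round(4),A.mean(0)); print(np.array([onz(S,p,z) for p in fs]).round(4))
E
python3 m.py
```

```text
top corners [ 0.5478 -0.1507  0.07  ] [ 0.5513 -0.2986  0.07  ] [ 0.4965 -0.2977  0.07  ] [ 0.4931 -0.1493  0.07  ]
side corners [ 0.4965 -0.1477  0.07  ] [ 0.5529 -0.2964  0.07  ] [ 0.4997 -0.2962  0.07  ] [ 0.5511 -0.1479  0.07  ]
tctr [ 0.52217583 -0.22407318  0.07      ] sctr [ 0.52506058 -0.22204531  0.07      ]
head (array([ 0.52465522, -0.27349878,  0.16776551]), np.float64(0.002736067941938582)) [ 0.52338563 -0.27376742  0.167     ] [ 0.52604852 -0.27279527  0.167     ]
hole (array([0.53444611, 0.10284548, 0.12741249]), np.float64(0.003909219267183343)) [0.5328102  0.10294968 0.125     ] [0.53652526 0.10586646 0.125     ]
plate [[0.5576 0.1026 0.125 ]
 [0.5326 0.0714 0.125 ]
 [0.5054 0.0962 0.125 ]
 [0.5298 0.1268 0.125 ]] [0.53135321 0.09926288 0.125     ] [[0.5304 0.1303 0.125 ]
 [0.5636 0.1022 0.125 ]
 [0.5396 0.0693 0.125 ]
 [0.5079 0.0975 0.125 ]] [0.53537372 0.09982964 0.125     ]
foot [[0.6123 0.1588 0.008 ]
 [0.5715 0.0281 0.008 ]
 [0.459  0.0629 0.008 ]
 [0.5001 0.1946 0.008 ]] [0.53571567 0.11108224 0.008     ]
[[0.6153 0.1623 0.008 ]
 [0.5727 0.0272 0.008 ]
 [0.4618 0.0621 0.008 ]]
```

>>> send_rows([
  [1, [0, 0, 0], -0.14],
  [1, [0, 0, 0], -0.14],
  [1, [0, 0, 0], -0.14],
  [1, [0, 0, 0], -0.14],
  [1, [0, 0, 0], -0.14],
  [1, [0, 0, 0], -0.14],
  [1, [0, 0, 0], -0.14],
  [1, [0, 0, 0], -0.14],
  [1, [0, 0, 0], -0.14],
  [1, [0, 0, 0], -0.07],
  [1, [0, 0, 0], 0],
])

```text
t: 2.2
tool_pos: [0.1536, -0.58, 0.2186]
orientation: [-2.2, -2.242, 0.0]
force: [0.3, -0.0, -0.5]
opening: 0.093
```

```bash
cat >> h.py <<'E'
def go(x,y,z,yaw=None):
    s=robot.read_state(); M=R.from_rotvec(s['orientation']).as_matrix()
    d=M.T@(np.array([x,y,z])-s['tool_pos'])*1000
    print('t',round(float(s['t']),2),'pos',np.round(s['tool_pos'],4),'yangle',round(float(np.arctan2(M[1,1],M[0,1])),4),'tilt',np.round(M[:2,2],4),'F',np.round(s['force'],2),'Tq',np.round(s['wrist_torque'],3),'open',np.round(s['opening'],4),'tooldelta mm',d.round(1))
E
python3 -c "
from h import *
go(.5245,-.273,.2);print(robot.read_state()['q'])"
```

```text
t 2.2 pos [ 0.1536 -0.58    0.2186] yangle 0.019 tilt [-0.  0.] F [ 0.28 -0.01 -0.52] Tq [-0.053 -0.082  0.014] open 0.093 tooldelta mm [299.9 376.7  18.6]
[-1.39741801e+00  1.30378011e-01  1.48822472e+00 -2.45447515e-05
  1.52300906e+00 -1.41636823e+00]
```

>>> send_rows([
  [1, [25, 31, 0], 0],
  [1, [25, 31, 0], 0],
  [1, [25, 31, 0], 0],
  [1, [25, 31, 0], 0],
  [1, [25, 31, 0], 0],
  [1, [25, 31, 0], 0],
  [1, [25, 31, 0], 0],
  [1, [25, 31, 0], 0],
  [1, [25, 32, 0], 0],
  [1, [25, 32, 0], 0],
  [1, [25, 32, 0], 0],
  [1, [25, 33, 0], 0],
])

```text
t: 3.4
tool_pos: [0.5263, -0.2721, 0.2188]
orientation: [2.204, 2.238, -0.0]
force: [0.3, -0.4, -0.2]
opening: 0.093
```

>>> send_rows([
  [1, [0, 0, 0], 0],
  [1, [0, 0, 0], 0],
])

```text
t: 3.6
tool_pos: [0.5256, -0.2725, 0.2184]
orientation: [-2.201, -2.241, 0.001]
force: [0.3, -0.7, 0.6]
opening: 0.0933
```

```bash
python3 - <<'E'
from h import *
go(.5245,-.273,.2)
S=cam('side');T=cam('top')
s=robot.read_state()
print(proj(S,s['tool_pos']),proj(T,s['tool_pos']))
cv2.imwrite('pics/s2.png',cv2.resize(S['color'][180:300,190:340,::-1],None,fx=5,fy=5,interpolation=2));cv2.imwrite('pics/t2.png',cv2.resize(T['color'][140:250,270:400,::-1],None,fx=5,fy=5,interpolation=2))
E
```

```text
t 3.6 pos [ 0.5256 -0.2725  0.2184] yangle 0.0183 tilt [-0.0005 -0.    ] F [ 0.3  -0.67  0.58] Tq [-0.017 -0.089  0.017] open 0.0933 tooldelta mm [-0.5 -1.1 18.4]
[[256.31360767 245.14274739]] [[344.01138968 186.38288681]]
```

View pics/s2.png

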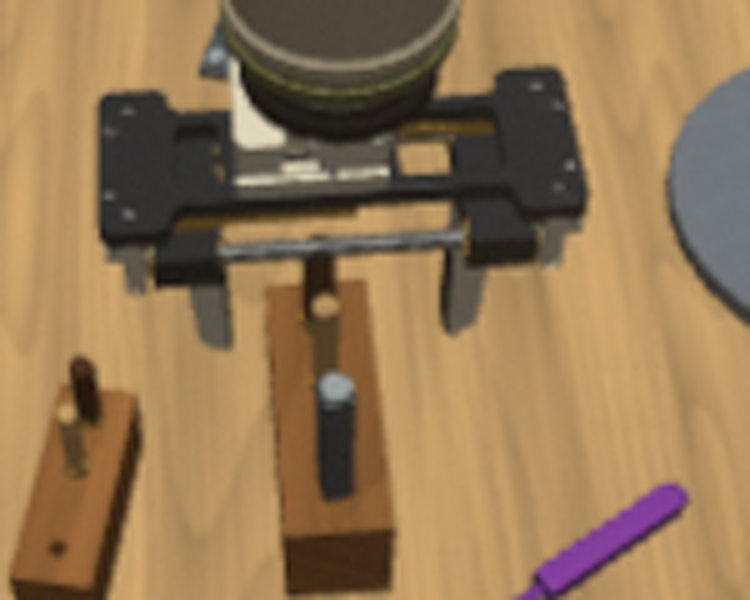

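View pics/t2.png

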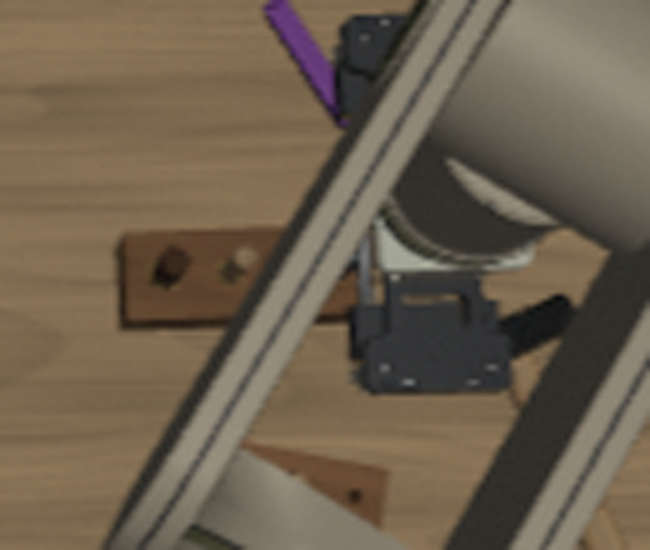

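>>> send_rows([
  [1, [0, -1, 20], 0],
  [1, [0, 0, 25], 0],
  [1, [0, 0, 25], 0],
  [1, [0, 0, 25], 0],
  [1, [0, 0, 20], 0],
  [1, [0, 0, 6], 0],
  [1, [0, 0, 0], 0],
  [1, [0, 0, 0], 0],
])

```text
t: 4.5
tool_pos: [0.5244, -0.2742, 0.099]
orientation: [2.202, 2.239, 0.0]
force: [0.6, 0.1, 0.1]
opening: 0.0931
```

```bash
python3 - <<'E'
from h import *
go(.5245,-.273,.097)
S=cam('side')
cv2.imwrite('pics/s3.png',cv2.resize(S['color'][200:320,190:340,::-1],None,fx=5,fy=5,interpolation=2))
E
```

```text
t 4.5 pos [ 0.5244 -0.2742  0.099 ] yangle 0.0169 tilt [ 0.0014 -0.0009] F [0.63 0.12 0.1 ] Tq [ 0.018 -0.094  0.021] open 0.0931 tooldelta mm [1.2 0.1 2. ]
```

View pics/s3.png

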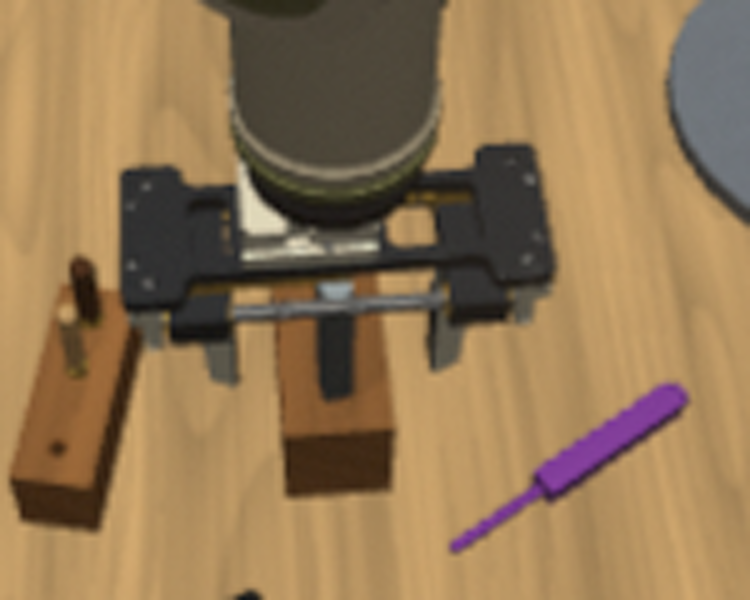

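>>> send_rows([
  [-1, [0, 0, 0], 0],
  [-1, [0, 0, 0], 0],
  [-1, [0, 0, 0], 0],
  [-1, [0, 0, 0], 0],
  [-1, [0, 0, 0], 0],
  [-1, [0, 0, 0], 0],
  [-1, [0, 0, 0], 0],
  [-1, [0, 0, 0], 0],
], newtons=15)

```text
t: 5.35
tool_pos: [0.5241, -0.2733, 0.0976]
orientation: [-2.201, -2.241, 0.0]
force: [-0.3, -0.8, 0.2]
opening: 0.0338
```

```bash
python3 - <<'E'
from h import *
go(.5245,-.273,.097)
E
```

```text
t 5.35 pos [ 0.5241 -0.2733  0.0976] yangle 0.018 tilt [-0.0001  0.0001] F [-0.3  -0.79  0.24] Tq [-0.061 -0.075 -0.023] open 0.0338 tooldelta mm [0.3 0.4 0.6]
```

>>> send_rows([
  [-1, [0, 0, 0], 0],
  [-1, [0, 0, 0], 0],
  [-1, [0, 0, 0], 0],
  [-1, [0, 0, 0], 0],
  [-1, [0, 0, 0], 0],
  [-1, [0, 0, 0], 0],
], newtons=15)

```text
t: 5.95
tool_pos: [0.5242, -0.2733, 0.0977]
orientation: [2.201, 2.241, 0.0]
force: [0.3, 0.8, -0.6]
opening: 0.016
```

```bash
python3 - <<'E'
from h import *
go(.5245,-.273,.097)
E
```

```text
t 5.95 pos [ 0.5242 -0.2733  0.0977] yangle 0.018 tilt [ 0.0001 -0.0001] F [ 0.32  0.79 -0.56] Tq [-0.111 -0.26  -0.014] open 0.016 tooldelta mm [0.3 0.3 0.7]
```

>>> send_rows([
  [-1, [0, 0, 0], 0],
  [-1, [0, 0, 0], 0],
  [-1, [0, 0, 0], 0],
], newtons=58)

```text
t: 6.25
tool_pos: [0.5242, -0.2733, 0.0977]
orientation: [2.201, 2.241, 0.0]
force: [0.1, 0.1, 0.2]
opening: 0.0158
```

```bash
python3 - <<'E'
from h import *
go(.5245,-.273,.097)
E
```

```text
t 6.25 pos [ 0.5242 -0.2733  0.0977] yangle 0.018 tilt [ 0.0001 -0.0001] F [0.07 0.06 0.2 ] Tq [-0.143 -0.308  0.006] open 0.0158 tooldelta mm [0.3 0.3 0.7]
```

>>> send_rows([
  [-1, [0, 0, -5], 0],
  [-1, [0, 0, -10], 0],
  [-1, [0, 0, -15], 0],
  [-1, [0, 0, -20], 0],
  [-1, [0, 0, -20], 0],
  [-1, [0, 0, -20], 0],
  [-1, [0, 0, -20], 0],
  [-1, [0, 0, -20], 0],
  [-1, [0, 0, -15], 0],
  [-1, [0, 0, -15], 0],
  [-1, [0, 0, 0], 0],
  [-1, [0, 0, 0], 0],
])

```text
t: 7.45
tool_pos: [0.5241, -0.2733, 0.2576]
orientation: [-2.201, -2.241, 0.0]
force: [-0.1, 0.4, -1.7]
opening: 0.016
```

```bash
python3 - <<'E'
from h import *
go(.5345,.104,.245)
S=cam('side')
cv2.imwrite('pics/s4.png',cv2.resize(S['color'][180:320,190:340,::-1],None,fx=4,fy=4,interpolation=2))
E
```

```text
t 7.45 pos [ 0.5241 -0.2733  0.2576] yangle 0.018 tilt [-0. -0.] F [-0.14  0.42 -1.74] Tq [-0.024 -0.061 -0.012] open 0.016 tooldelta mm [377.   17.2  12.6]
```

View pics/s4.png

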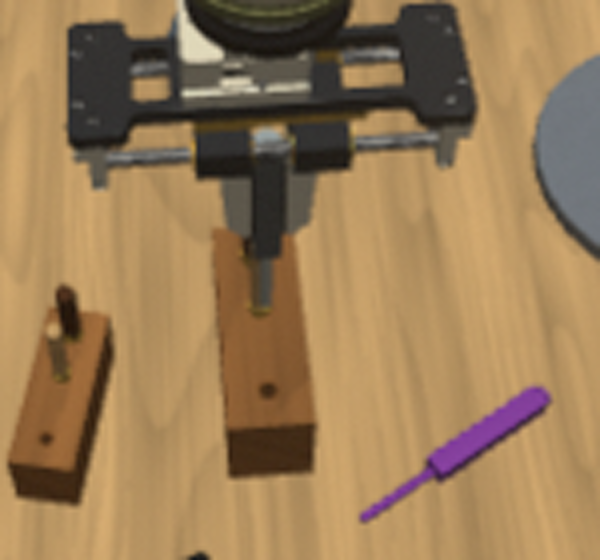

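```bash
python3 - <<'E'
from h import *
S=cam('side'); s=robot.read_state(); p=s['tool_pos']
f=lambda q:(np.array(q)+.5)/4-.5+[190,180]
print('tip proj',proj(S,p-[0,0,.085]),'shoulder',proj(S,p-[0,0,.027]),'head top',proj(S,p+[0,0,.019+.051]))
print('seen tip',f((261,309)),'head',f((269,134)))
print('tip at z',onz(S,f((261,309)),p[2]-.085),'hole',onz(S,f((268,390)),.07))
cv2.imwrite('pics/s5.png',cv2.resize(S['color'][205:290,230:285,::-1],None,fx=7,fy=7,interpolation=2))
E
```

```text
tip proj [[255.7957411  256.15960934]] shoulder [[255.85268948 242.16215025]] head top [[255.96315539 215.01050329]]
seen tip [254.875 256.875] head [256.875 213.125]
tip at z [ 0.52131562 -0.27474601  0.17124051] hole [ 0.52591678 -0.2723051   0.07      ]
```

View pics/s5.png

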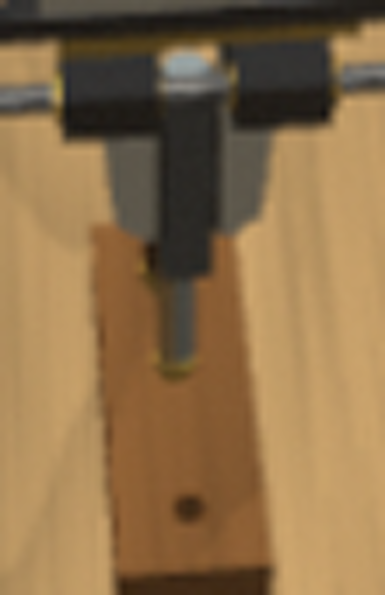

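>>> send_rows([
  [-1, [20, 1, 0], 0],
  [-1, [35, 1, 0], 0],
  [-1, [40, 2, 0], 0],
  [-1, [40, 2, 0], 0],
  [-1, [40, 2, 0], 0],
  [-1, [40, 2, 0], 0],
  [-1, [40, 2, 0], 0],
  [-1, [40, 2, 0], 0],
  [-1, [40, 2, 0], 0],
  [-1, [35, 1, 0], 0],
  [-1, [7, 0, 0], 0],
  [-1, [0, 0, 0], 0],
])

```text
t: 8.75
tool_pos: [0.5334, 0.1057, 0.2568]
orientation: [-2.197, -2.244, 0.002]
force: [1.0, -0.6, -1.6]
opening: 0.0157
```

>>> send_rows([
  [-1, [0, 0, 15], 0],
  [-1, [0, 0, 15], 0],
  [-1, [0, 0, 0], 0],
  [-1, [0, 0, 0], 0],
])

```text
t: 9.15
tool_pos: [0.5336, 0.103, 0.2263]
orientation: [-2.202, -2.239, 0.003]
force: [-0.2, 0.5, -1.8]
opening: 0.0157
```

```bash
python3 - <<'E'
from h import *
go(.5345,.104,.225)
S=cam('side');T=cam('top'); s=robot.read_state(); p=s['tool_pos']
print('tip proj',proj(S,p-[0,0,.085]),'shoulder',proj(S,p-[0,0,.027]),'head top',proj(S,p+[0,0,.019+.051]))
cv2.imwrite('pics/s6.png',cv2.resize(S['color'][100:200,220:290,::-1],None,fx=8,fy=8,interpolation=2)[:600] if 0 else cv2.resize(S['color'][115:187,220:290,::-1],None,fx=8,fy=8,interpolation=2))
cv2.imwrite('pics/t6.png',cv2.resize(T['color'][140:250,150:300,::-1],None,fx=5,fy=5,interpolation=2))
E
```

```text
t 9.15 pos [0.5336 0.103  0.2263] yangle 0.0166 tilt [-0.0024 -0.0003] F [-0.19  0.49 -1.76] Tq [ 0.01  -0.063 -0.022] open 0.0157 tooldelta mm [1.  0.9 1.3]
tip proj [[251.20684468 154.02315572]] shoulder [[251.06258837 139.37782973]] head top [[250.79315104 112.02375631]]
```

View pics/s6.png

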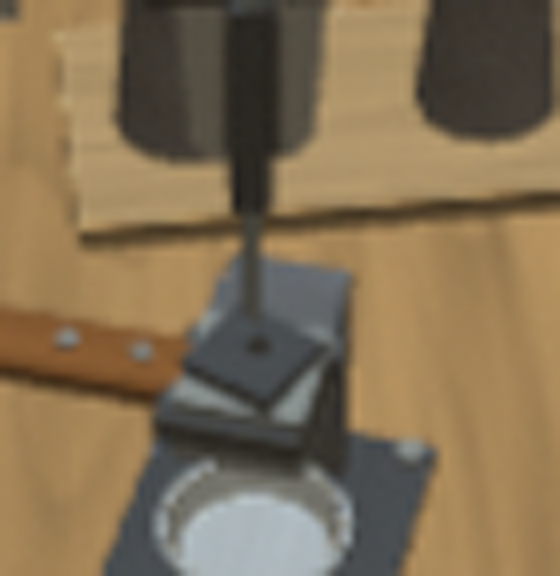

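View pics/t6.png

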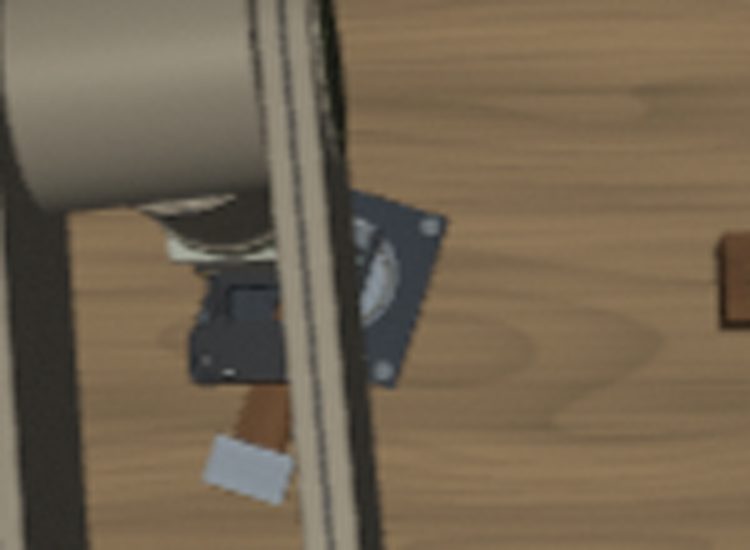

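```bash
python3 - <<'E'
from h import *
S=cam('side');s=robot.read_state(); p=s['tool_pos']
go(.5345,.104,.225)
f=lambda q,k=8,o=[220,115]:(np.array(q)+.5)/k-.5+o
h=onz(S,f((260,346)),.125); t=onz(S,f((251,318)),p[2]-.085)
print(h,t,h-t,p[:2]+(h-t)[:2])
cv2.imwrite('pics/s7.png',cv2.resize(S['color'][145:170,238:266,::-1],None,fx=20,fy=20,interpolation=2))
E
```

```text
t 9.3 pos [0.5347 0.1035 0.2282] yangle 0.0173 tilt [0.0009 0.0001] F [ 0.21  0.48 -0.79] Tq [-0.017 -0.052  0.006] open 0.0159 tooldelta mm [ 0.5 -0.2  3.2]
[0.53713141 0.10538659 0.125     ] [0.53359116 0.10177066 0.14318438] [ 0.00354025  0.00361593 -0.01818438] [0.53822652 0.10716304]
```

View pics/s7.png

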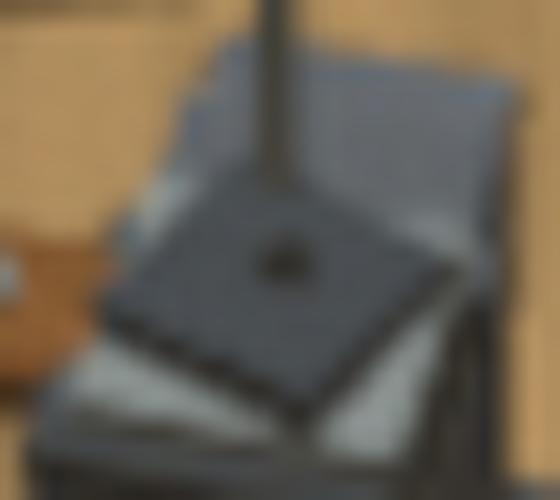

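```bash
python3 - <<'E'
from h import *
S=cam('side');s=robot.read_state(); p=s['tool_pos']
go(.5345,.104,.225)
f=lambda q:(np.array(q)+.5)/20-.5+[238,145]
h=onz(S,f((285,262)),.125); t=onz(S,f((276,180)),p[2]-.085)
print(proj(S,p-[0,0,.085]),f((276,180)),h,t,p[:2]+(h-t)[:2])
E
```

```text
t 9.35 pos [0.5348 0.1037 0.2283] yangle 0.0175 tilt [0.0011 0.0001] F [-0.47  0.17 -1.11] Tq [-0.007 -0.142  0.02 ] open 0.0156 tooldelta mm [ 0.3 -0.3  3.3]
[[251.28270693 153.83829058]] [251.325 153.525] [0.53629587 0.10628194 0.125     ] [0.53496244 0.10504916 0.14332287] [0.5360864  0.10489433]
```

>>> send_rows([
  [-1, [1, 1, 5], 0],
  [-1, [0, 0, 5], 0],
  [-1, [0, 0, 4], 0],
  [-1, [0, 0, 0], 0],
  [-1, [0, 0, 0], 0],
  [-1, [0, 0, 0], 0],
  [-1, [0, 0, 0], 0],
])

```text
t: 10.05
tool_pos: [0.5354, 0.105, 0.2139]
orientation: [2.201, 2.241, 0.001]
force: [0.2, -0.3, -1.3]
opening: 0.0159
```

```bash
python3 - <<'E'
from h import *
S=cam('side');s=robot.read_state(); p=s['tool_pos']
go(.536,.105,.213)
print(proj(S,p-[0,0,.085]))
cv2.imwrite('pics/s8.png',cv2.resize(S['color'][145:170,238:266,::-1],None,fx=20,fy=20,interpolation=2))
E
```

```text
t 10.1 pos [0.5354 0.105  0.2139] yangle 0.018 tilt [0.0005 0.0001] F [-0.05 -0.36 -1.48] Tq [-0.047 -0.036 -0.047] open 0.0155 tooldelta mm [-0.   0.6  0.9]
[[251.5166214  156.99519715]]
```

View pics/s8.png

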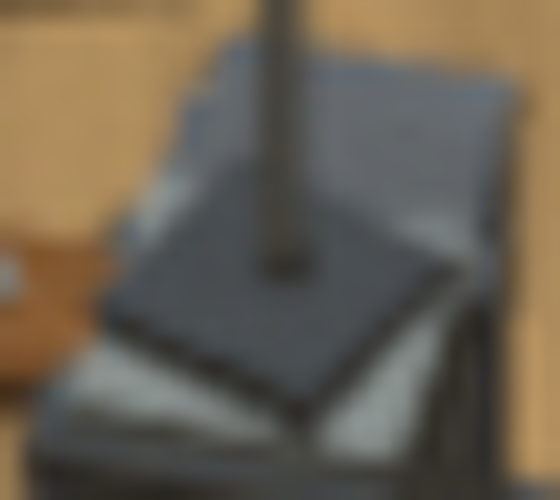

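>>> send_rows([
  [-1, [0, 0, 1], 0],
  [-1, [0, 0, 1], 0],
  [-1, [0, 0, 1], 0],
  [-1, [0, 0, 1], 0],
  [-1, [0, 0, 0], 0],
])

```text
t: 10.6
tool_pos: [0.5352, 0.105, 0.2094]
orientation: [-2.201, -2.241, 0.0]
force: [0.6, -1.1, -2.2]
opening: 0.0159
```

>>> send_rows([
  [-1, [0, 0, 0.5], 0],
  [-1, [0, 0, 0], 0],
])

```text
t: 10.8
tool_pos: [0.5353, 0.105, 0.2091]
orientation: [-2.201, -2.241, 0.0]
force: [0.2, -0.4, -1.5]
opening: 0.0156
```

>>> send_rows([
  [-1, [0, 0, 0.5], 0],
  [-1, [0, 0, 0], 0],
])

```text
t: 11.0
tool_pos: [0.5353, 0.105, 0.2086]
orientation: [-2.201, -2.241, 0.0]
force: [0.1, 0.3, -1.9]
opening: 0.0157
```

>>> send_rows([
  [-1, [0, 0, 1], 0],
  [-1, [0, 0, 0], 0],
])

```text
t: 11.2
tool_pos: [0.5352, 0.105, 0.2075]
orientation: [-2.201, -2.241, 0.0]
force: [-0.2, 0.0, -2.6]
opening: 0.016
```

>>> send_rows([
  [-1, [0, 0, 1], 0],
  [-1, [0, 0, 0], 0],
])

```text
t: 11.4
tool_pos: [0.5352, 0.105, 0.2065]
orientation: [-2.201, -2.241, 0.0]
force: [-0.2, 0.4, -2.6]
opening: 0.0159
```

>>> send_rows([
  [-1, [0, 0, 1], 0],
  [-1, [0, 0, 0], 0],
])

```text
t: 11.6
tool_pos: [0.5352, 0.105, 0.2055]
orientation: [-2.201, -2.241, 0.0]
force: [-0.6, -0.2, -2.8]
opening: 0.0159
```

```bash
python3 - <<'E'
from h import *
go(.536,.105,.213)
S=cam('side')
cv2.imwrite('pics/s9.png',cv2.resize(S['color'][145:170,238:266,::-1],None,fx=20,fy=20,interpolation=2))
E
```

```text
t 11.6 pos [0.5352 0.105  0.2055] yangle 0.018 tilt [-0.0003  0.    ] F [-0.58 -0.25 -2.75] Tq [-0.074 -0.046 -0.036] open 0.0159 tooldelta mm [ 0.   0.8 -7.5]
```

View pics/s9.png

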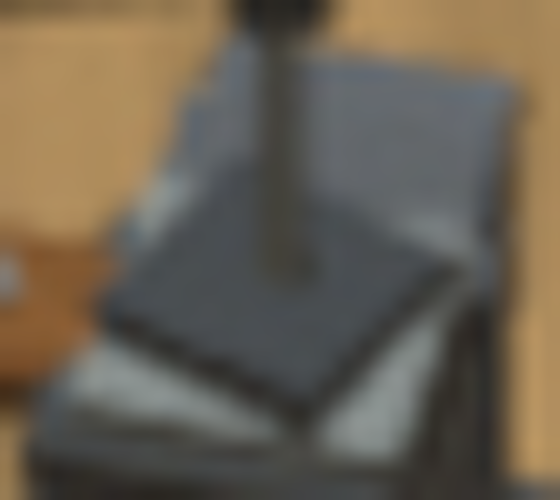

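>>> send_rows([
  [-1, [0, 0.3, 1], 0],
  [-1, [0, 0, 1.5], 0],
  [-1, [0, 0, 1.5], 0],
  [-1, [0, 0, 1.5], 0],
  [-1, [0, 0, 0], 0],
])

```text
t: 12.15
tool_pos: [0.5354, 0.105, 0.1997]
orientation: [-2.201, -2.241, 0.001]
force: [0.5, 0.2, -2.8]
opening: 0.0162
```

>>> send_rows([
  [-1, [0, 0, 1], 0],
  [-1, [0, 0, 1], 0],
  [-1, [0, 0, 0], 0],
])

```text
t: 12.45
tool_pos: [0.5355, 0.105, 0.198]
orientation: [-2.201, -2.241, 0.0]
force: [0.2, -0.2, -1.8]
opening: 0.0157
```

>>> send_rows([
  [-1, [0, 0, 1], 0],
  [-1, [0, 0, 0], 0],
])

```text
t: 12.65
tool_pos: [0.5355, 0.105, 0.197]
orientation: [-2.201, -2.241, 0.0]
force: [-0.4, -0.9, -1.8]
opening: 0.0155
```

>>> send_rows([
  [-1, [0, 0, 1], 0],
  [-1, [0, 0, 0], 0],
])

```text
t: 12.85
tool_pos: [0.5358, 0.105, 0.1967]
orientation: [2.201, 2.241, 0.001]
force: [-0.8, -1.3, 1.3]
opening: 0.0154
```

>>> send_rows([
  [-1, [0, 0, 1], 0],
  [-1, [0, 0, 0], 0],
])

```text
t: 13.05
tool_pos: [0.5361, 0.105, 0.196]
orientation: [2.201, 2.241, 0.002]
force: [-2.2, -0.9, 5.1]
opening: 0.0156
```

>>> send_rows([
  [-1, [0, 0, 1], 0],
  [-1, [0, 0, 1], 0],
  [-1, [0, 0, 0], 0],
])

```text
t: 13.35
tool_pos: [0.5364, 0.1049, 0.1945]
orientation: [2.2, 2.24, 0.002]
force: [-1.1, 0.3, 6.2]
opening: 0.0161
```

>>> send_rows([
  [-1, [0, 0, 1], 0],
  [-1, [0, 0, 0], 0],
])

```text
t: 13.55
tool_pos: [0.5364, 0.1049, 0.1936]
orientation: [2.2, 2.24, 0.003]
force: [-1.8, -2.0, 7.5]
opening: 0.0158
```

>>> send_rows([
  [-1, [0, 0, 1], 0],
  [-1, [0, 0, 0], 0],
])

```text
t: 13.75
tool_pos: [0.5364, 0.1049, 0.1926]
orientation: [2.2, 2.24, 0.003]
force: [-0.1, -1.0, 8.5]
opening: 0.0155
```

>>> send_rows([
  [-1, [0, 0, 1], 0],
  [-1, [0, 0, 1], 0],
  [-1, [0, 0, 1], 0],
  [-1, [0, 0, 0], 0],
])

```text
t: 14.15
tool_pos: [0.5364, 0.1048, 0.1896]
orientation: [2.2, 2.24, 0.003]
force: [-1.3, 0.1, 7.5]
opening: 0.0157
```

>>> send_rows([
  [-1, [0, 0, 1], 0],
  [-1, [0, 0, 1], 0],
  [-1, [0, 0, 1], 0],
  [-1, [0, 0, 0], 0],
])

```text
t: 14.55
tool_pos: [0.5364, 0.1048, 0.1865]
orientation: [2.2, 2.24, 0.002]
force: [-0.6, -1.2, 6.9]
opening: 0.0158
```

```bash
python3 - <<'E'
from h import *
go(.536,.105,.175)
S=cam('side');p=robot.read_state()['tool_pos']
print(proj(S,p-[0,0,.027]),proj(S,p+[0,0,.07]))
cv2.imwrite('pics/s10.png',cv2.resize(S['color'][110:190,215:285,::-1],None,fx=7,fy=7,interpolation=2))
E
```

```text
t 14.55 pos [0.5364 0.1048 0.1865] yangle 0.0179 tilt [ 0.0023 -0.0002] F [-0.55 -1.2   6.88] Tq [-0.337  0.213  0.039] open 0.0158 tooldelta mm [ 0.2 -0.4 11.5]
[[251.7729467  149.58473406]] [[251.56222798 123.80755351]]
```

View pics/s10.png

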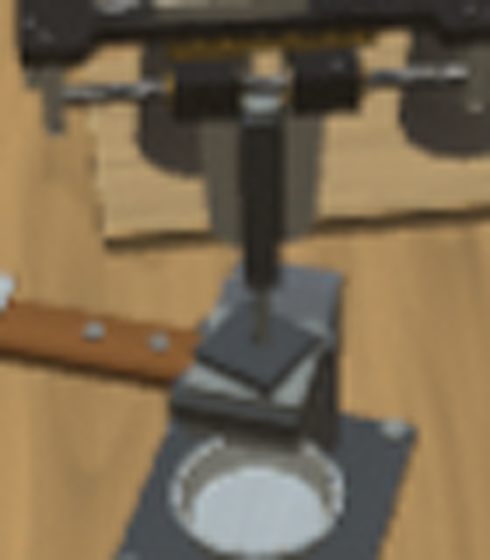

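>>> send_rows([
  [-1, [0, 0, 1], 0],
  [-1, [0, 0, 1], 0],
  [-1, [0, 0, 1], 0],
  [-1, [0, 0, 1], 0],
  [-1, [0, 0, 0], 0],
])

```text
t: 15.1
tool_pos: [0.5363, 0.1048, 0.1821]
orientation: [2.2, 2.24, 0.002]
force: [-0.8, -0.7, 5.5]
opening: 0.016
```

>>> send_rows([
  [-1, [0, 0, 1], 0],
  [-1, [0, 0, 1], 0],
  [-1, [0, 0, 1], 0],
  [-1, [0, 0, 1], 0],
  [-1, [0, 0, 0], 0],
])

```text
t: 15.6
tool_pos: [0.5358, 0.1049, 0.177]
orientation: [2.201, 2.241, 0.001]
force: [1.9, -0.1, 0.9]
opening: 0.0155
```

>>> send_rows([
  [-1, [0, 0, 1], 0],
  [-1, [0, 0, 1], 0],
  [-1, [0, 0, 1], 0],
  [-1, [0, 0, 1], 0],
  [-1, [0, 0, 0], 0],
])

```text
t: 16.1
tool_pos: [0.5352, 0.105, 0.1725]
orientation: [-2.201, -2.241, 0.001]
force: [1.0, -0.5, -2.0]
opening: 0.0159
```

```bash
python3 - <<'E'
from h import *
go(.536,.105,.175)
S=cam('side')
cv2.imwrite('pics/s11.png',cv2.resize(S['color'][110:190,215:285,::-1],None,fx=7,fy=7,interpolation=2))
E
```

```text
t 16.1 pos [0.5352 0.105  0.1725] yangle 0.0181 tilt [-0.0012 -0.    ] F [ 1.   -0.46 -2.02] Tq [-0.078 -0.065 -0.054] open 0.0159 tooldelta mm [-0.   0.8 -2.5]
```

View pics/s11.png

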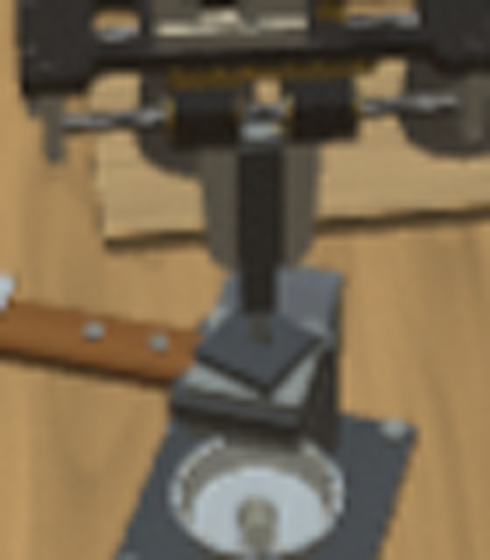

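>>> send_rows([
  [-1, [0, 0, -3], 0],
  [-1, [0, 0, -6], 0],
  [-1, [0, 0, -9], 0],
  [-1, [0, 0, -12], 0],
  [-1, [0, 0, -12], 0],
  [-1, [0, 0, -12], 0],
  [-1, [0, 0, -12], 0],
  [-1, [0, 0, -12], 0],
  [-1, [0, 0, -9], 0],
  [-1, [0, 0, -3], 0],
  [-1, [0, 0, 0], 0],
  [-1, [0, 0, 0], 0],
])

```text
t: 17.35
tool_pos: [0.5353, 0.1049, 0.2625]
orientation: [-2.201, -2.241, 0.001]
force: [-0.4, -0.2, -1.8]
opening: 0.0155
```

```bash
python3 - <<'E'
from h import *
go(.5242,-.2733,.26)
S=cam('side')
cv2.imwrite('pics/s12.png',cv2.resize(S['color'][90:190,200:300,::-1],None,fx=6,fy=6,interpolation=2))
E
```

```text
t 17.35 pos [0.5353 0.1049 0.2625] yangle 0.018 tilt [-0.001  -0.0001] F [-0.39 -0.24 -1.84] Tq [-0.057 -0.093  0.012] open 0.0155 tooldelta mm [-378.   -17.9    2.5]
```

View pics/s12.png

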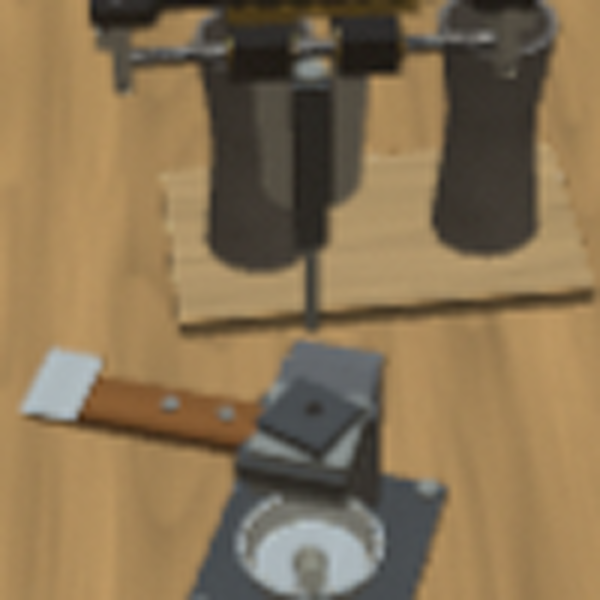

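Pin stands in the dish (about pixel 251,184), the bore is empty and the punch is out. Now back to the block.

>>> send_rows([
  [-1, [-10, 0, 0], 0],
  [-1, [-25, -1, 0], 0],
  [-1, [-40, -2, 0], 0],
  [-1, [-45, -2, 0], 0],
  [-1, [-45, -2, 0], 0],
  [-1, [-45, -2, 0], 0],
  [-1, [-45, -2, 0], 0],
  [-1, [-45, -2, 0], 0],
  [-1, [-40, -2, 0], 0],
  [-1, [-25, -2, 0], 0],
  [-1, [-13, -1, 0], 0],
  [-1, [0, 0, 0], 0],
])

```text
t: 18.6
tool_pos: [0.5237, -0.2748, 0.2625]
orientation: [-2.203, -2.238, 0.001]
force: [-0.9, 0.8, -2.1]
opening: 0.0155
```

>>> send_rows([
  [-1, [0, 0, 0], 0],
  [-1, [0, 0, 0], 0],
  [-1, [0, 0, 0], 0],
  [-1, [0, 0, 0], 0],
])

```text
t: 19.0
tool_pos: [0.5247, -0.2723, 0.2634]
orientation: [2.2, 2.243, 0.0]
force: [0.5, 0.1, -1.0]
opening: 0.016
```

```bash
python3 - <<'E'
from h import *
go(.5242,-.2733,.165)
S=cam('side')
cv2.imwrite('pics/s13.png',cv2.resize(S['color'][205:290,230:285,::-1],None,fx=7,fy=7,interpolation=2))
E
```

```text
t 19.0 pos [ 0.5247 -0.2723  0.2634] yangle 0.0194 tilt [ 0.0003 -0.0001] F [ 0.49  0.12 -0.97] Tq [-0.035 -0.08  -0.021] open 0.016 tooldelta mm [-1.  -0.6 98.4]
```

View pics/s13.png

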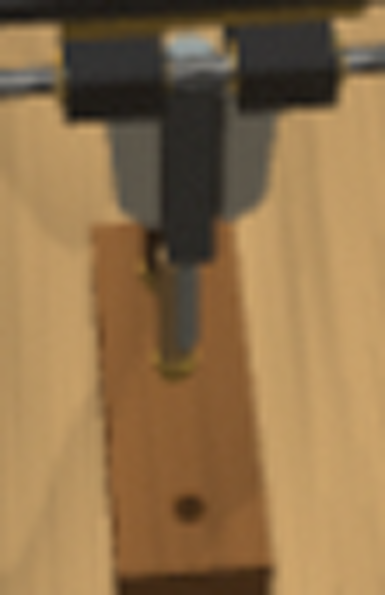

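>>> send_rows([
  [-1, [0, 0, 10], 0],
  [-1, [0, 0, 20], 0],
  [-1, [0, 0, 25], 0],
  [-1, [0, 0, 25], 0],
  [-1, [0, 0, 14], 0],
  [-1, [0, 0, 6], 0],
  [-1, [0, 0, 0], 0],
  [-1, [0, 0, 0], 0],
  [-1, [0, 0, 0], 0],
])

```text
t: 19.95
tool_pos: [0.5253, -0.2738, 0.1648]
orientation: [2.2, 2.24, 0.001]
force: [0.5, 0.3, -1.3]
opening: 0.0158
```

```bash
python3 - <<'E'
from h import *
go(.5242,-.2733,.0977)
S=cam('side');p=robot.read_state()['tool_pos']
print(proj(S,p-[0,0,.085]))
cv2.imwrite('pics/s14.png',cv2.resize(S['color'][240:290,235:280,::-1],None,fx=12,fy=12,interpolation=2))
E
```

```text
t 19.95 pos [ 0.5253 -0.2738  0.1648] yangle 0.018 tilt [ 0.0022 -0.0014] F [ 0.51  0.31 -1.34] Tq [-0.039 -0.13   0.003] open 0.0158 tooldelta mm [ 0.6 -1.2 67.1]
[[256.39341627 275.80115855]]
```

View pics/s14.png

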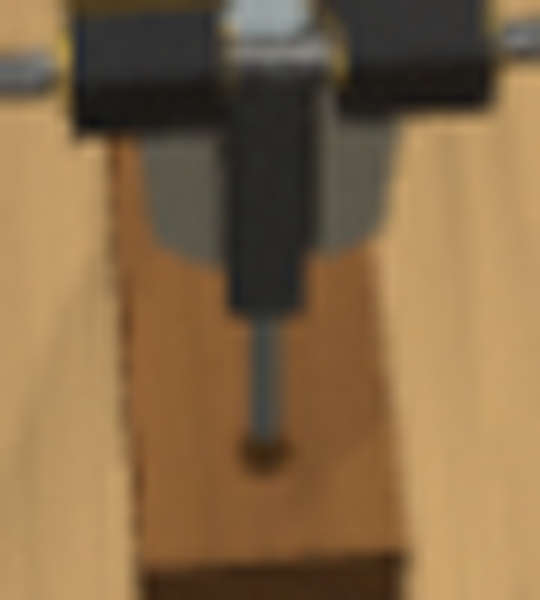

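>>> send_rows([
  [-1, [0, 0, 0], 0],
  [-1, [0, 0, 2], 0],
  [-1, [0, 0, 2], 0],
  [-1, [0, 0, 2], 0],
  [-1, [0, 0, 2], 0],
  [-1, [0, 0, 2], 0],
  [-1, [0, 0, 1], 0],
  [-1, [0, 0, 0], 0],
])

```text
t: 20.8
tool_pos: [0.5243, -0.2732, 0.1519]
orientation: [-2.201, -2.241, 0.0]
force: [-0.3, -0.1, -1.9]
opening: 0.0157
```

>>> send_rows([
  [-1, [0, 0, 2], 0],
  [-1, [0, 0, 2], 0],
  [-1, [0, 0, 1], 0],
  [-1, [0, 0, 0], 0],
])

```text
t: 21.2
tool_pos: [0.5243, -0.2732, 0.1468]
orientation: [-2.201, -2.241, 0.0]
force: [-0.2, -0.5, -0.9]
opening: 0.0155
```

```bash
python3 - <<'E'
from h import *
go(.5242,-.2733,.0977)
S=cam('side')
cv2.imwrite('pics/s15.png',cv2.resize(S['color'][240:290,235:280,::-1],None,fx=12,fy=12,interpolation=2))
E
```

```text
t 21.2 pos [ 0.5243 -0.2732  0.1468] yangle 0.018 tilt [-0.0004  0.0002] F [-0.19 -0.47 -0.95] Tq [-0.037 -0.105 -0.014] open 0.0155 tooldelta mm [-0.1 -0.1 49.1]
```

View pics/s15.png

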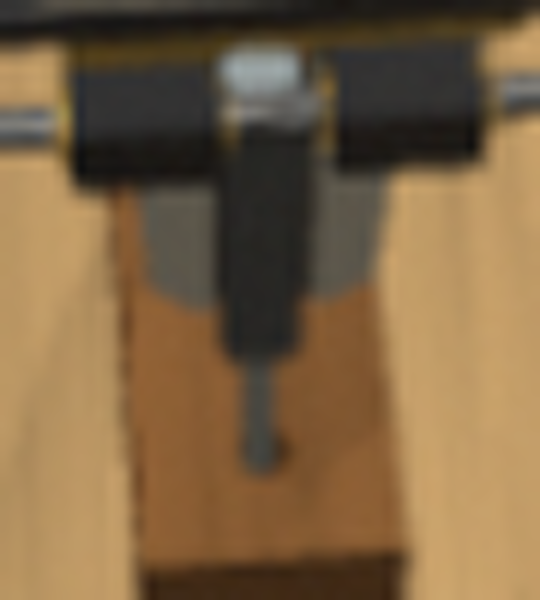

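>>> send_rows([
  [-1, [0, 0, 2], 0],
  [-1, [0, 0, 3], 0],
  [-1, [0, 0, 4], 0],
  [-1, [0, 0, 4], 0],
  [-1, [0, 0, 2], 0],
  [-1, [0, 0, 0], 0],
])

```text
t: 21.85
tool_pos: [0.5241, -0.2731, 0.1315]
orientation: [-2.201, -2.241, 0.0]
force: [0.7, 0.0, -2.4]
opening: 0.016
```

>>> send_rows([
  [-1, [0, 0, 3], 0],
  [-1, [0, 0, 5], 0],
  [-1, [0, 0, 6], 0],
  [-1, [0, 0, 6], 0],
  [-1, [0, 0, 5], 0],
  [-1, [0, 0, 3], 0],
  [-1, [0, 0, 2], 0],
  [-1, [0, 0, 1], 0],
  [-1, [0, 0, 0], 0],
])

```text
t: 22.75
tool_pos: [0.5244, -0.2733, 0.1011]
orientation: [2.201, 2.241, -0.0]
force: [0.6, 0.0, -0.9]
opening: 0.0157
```

>>> send_rows([
  [-1, [0, 0, 1], 0],
  [-1, [0, 0, 1], 0],
  [-1, [0, 0, 0], 0],
  [-1, [0, 0, 0], 0],
])

```text
t: 23.15
tool_pos: [0.5244, -0.2733, 0.0991]
orientation: [2.201, 2.241, -0.0]
force: [-0.4, 0.6, -1.3]
opening: 0.016
```

>>> send_rows([
  [-1, [0, 0, 0.5], 0],
  [-1, [0, 0, 0.5], 0],
  [-1, [0, 0, 0], 0],
])

```text
t: 23.45
tool_pos: [0.5244, -0.2733, 0.098]
orientation: [-2.201, -2.241, 0.0]
force: [0.2, 0.2, -2.0]
opening: 0.016
```

```bash
python3 - <<'E'
from h import *
go(.5242,-.2733,.0977)
E
```

```text
t 23.45 pos [ 0.5244 -0.2733  0.098 ] yangle 0.018 tilt [-0.0001  0.0001] F [ 0.19  0.25 -1.97] Tq [-0.006 -0.07   0.013] open 0.016 tooldelta mm [-0.  -0.2  0.3]
```

>>> send_rows([
  [-1, [0, 0, 0.5], 0],
  [-1, [0, 0, 0], 0],
])

```text
t: 23.65
tool_pos: [0.5245, -0.2733, 0.0977]
orientation: [2.201, 2.241, 0.0]
force: [0.5, -0.3, -0.7]
opening: 0.0158
```

>>> send_rows([
  [-1, [0, 0, 0.5], 0],
  [-1, [0, 0, 0], 0],
])

```text
t: 23.85
tool_pos: [0.5245, -0.2734, 0.0977]
orientation: [2.201, 2.241, 0.0]
force: [-2.1, 1.7, 3.6]
opening: 0.0158
```

>>> send_rows([
  [-1, [0, 0, 0.5], 0],
  [-1, [0, 0, 0], 0],
])

```text
t: 24.05
tool_pos: [0.5245, -0.2734, 0.0976]
orientation: [2.201, 2.241, -0.0]
force: [-3.9, 2.4, 8.2]
opening: 0.0154
```

>>> send_rows([
  [-1, [0, 0, -0.8], 0],
  [-0.5, [0, 0, 0], 0],
  [-0.5, [0, 0, 0], 0],
  [0, [0, 0, 0], 0],
  [0.3, [0, 0, 0], 0],
  [0.6, [0, 0, 0], 0],
  [1, [0, 0, 0], 0],
  [1, [0, 0, 0], 0],
  [1, [0, 0, 0], 0],
  [1, [0, 0, 0], 0],
  [1, [0, 0, 0], 0],
  [1, [0, 0, 0], 0],
], newtons=10)

```text
t: 25.25
tool_pos: [0.5244, -0.2733, 0.0974]
orientation: [-2.201, -2.241, -0.0]
force: [-0.2, 0.1, -0.4]
opening: 0.0897
```

```bash
python3 - <<'E'
from h import *
go(.5242,-.2733,.22)
E
```

```text
t 25.25 pos [ 0.5244 -0.2733  0.0974] yangle 0.018 tilt [-0.  0.] F [-0.21  0.13 -0.37] Tq [-0.076 -0.123  0.028] open 0.0897 tooldelta mm [  -0.    -0.2 -122.6]
```

Up, then move aside for a clear view.

>>> send_rows([
  [1, [0, 0, -10], 0],
  [1, [0, 0, -20], 0],
  [1, [0, 0, -25], 0],
  [1, [0, 0, -25], 0],
  [1, [0, 0, -25], 0],
  [1, [0, 0, -25], 0],
  [1, [0, 0, -15], 0],
  [1, [0, 0, 0], 0],
])

```text
t: 26.05
tool_pos: [0.5257, -0.2741, 0.2459]
orientation: [2.198, 2.238, 0.002]
force: [-0.1, 0.3, 0.4]
opening: 0.0929
```

>>> send_rows([
  [1, [-15, -10, 0], 0],
  [1, [-25, -25, 0], 0],
  [1, [-25, -25, 0], 0],
  [1, [-25, -25, 0], 0],
  [1, [-25, -25, 0], 0],
  [1, [-25, -25, 0], 0],
  [1, [-20, -25, 0], 0],
  [1, [-10, -10, 0], 0],
  [1, [0, 0, 0], 0],
  [1, [0, 0, 0], 0],
  [1, [0, 0, 0], 0],
  [1, [0, 0, 0], 0],
])

```text
t: 27.25
tool_pos: [0.3586, -0.4454, 0.2424]
orientation: [-2.199, -2.243, -0.0]
force: [-0.2, -0.7, 1.4]
opening: 0.0927
```

```bash
python3 - <<'E'
from h import *
go(.5242,-.2733,.22)
S=cam('side','sf.png');T=cam('top','tf.png')
a=cv2.resize(S['color'][90:305,190:310,::-1],None,fx=2.79,fy=2.79,interpolation=2)
b=cv2.resize(T['color'][140:260,100:400,::-1],None,fx=2.5,fy=2.5,interpolation=2)
cv2.imwrite('pics/fa.png',a);cv2.imwrite('pics/fb.png',b)
E
```

```text
t 27.25 pos [ 0.3586 -0.4454  0.2424] yangle 0.0197 tilt [0.0002 0.0002] F [-0.16 -0.67  1.41] Tq [-0.092 -0.111  0.007] open 0.0927 tooldelta mm [168.8 169.   22.4]
```

View pics/fa.png

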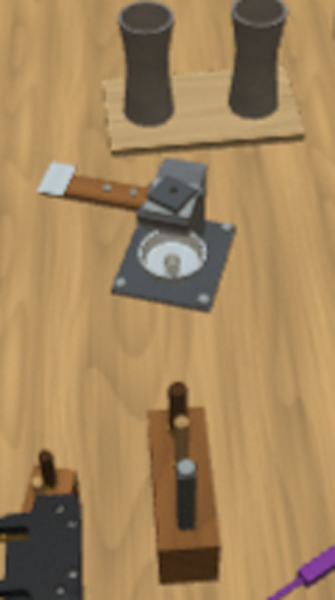

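View pics/fb.png

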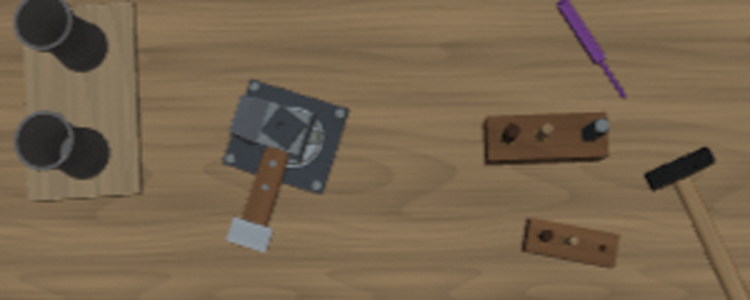

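```bash
python3 - <<'E'
from h import *
a=cv2.imread('pics/side0.png').astype(int);b=cv2.imread('pics/sf.png').astype(int)
for n,(r0,r1,c0,c1) in dict(punch=(245,300,240,275),vases=(85,145,225,300),mallet=(315,380,140,260)).items():
    print(n,abs(a-b)[r0:r1,c0:c1].max(2).mean().round(1),(abs(a-b)[r0:r1,c0:c1].max(2)>40).sum())
print(ticket.close_job())
E
```

```text
punch 11.4 7
vases 11.2 0
mallet 16.6 300
the job is handed in; nothing more can be done
None
```

The pin is out and sitting in the dish, the punch is back in its own hole and released, and I handed the job in at about 27 s.

- **Finding the hole:** I took the dark steel punch from the larger block and compared its tip with the guide-plate hole in the side camera. The tip went in without any contact force on the plate.
- **Pressing:** The tip met the pin about 13 mm below the plate's top. The pin slid under readings of up to about 9 N at the wrist, about 11 N at the tip with the punch's weight, then let go. The side picture shows it in the dish.
- **Return:** The punch seated in its hole at the same tool height (97.6 mm) as when I picked it up. I pressed it to about 8 N to confirm, then opened the gripper and moved clear.

**Last checks:**
- **Punch and vases:** The before-and-after side pictures agree for both.
- **Mallet:** That comparison differed by 300 pixels, and I did not find out why; the gripper, now parked nearby, may be in that part of the view. In the top camera the mallet's head is at the same spot to within about a pixel.
- **Purple look-alike:** It was standing on the table in the first picture and lying there by the second. I think it toppled on its own, because the fingers passed well above it and I saw no contact force. It is still on the table.

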